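# Press a spinner cap home by four clicks and hold

### The arm

A 7-joint arm with a two-finger parallel gripper is mounted at the origin on a cart in front of the work surface, level with it; the furniture and walls round the work are solid. World frame = base frame: x ahead of the robot, y to its left, z up, the work surface at z = 0. Lengths are in m, angles in rad, forces in N, time in s.
With the tool pointing down it reaches from about 0.425 to 0.875 m from the base axis. Payload 4.7 kg.
Tool frame: the origin (TCP) lies at the very end of the fingers, on their centre line; the grasp point (between the pads) lies grip_depth behind it (grip_depth is the distance from the TCP to the grasp point, in m); z points along the fingers, y is the line along which they close (so a half turn about z gives the same grasp; the last joint's range is limited). The gripper opens to 87 mm and grips with 3 to 60 N. Pads are 19 mm wide; open, the fingers measure 117 mm over their backs; the gripper's body (75 mm by 190 mm) begins 51 mm behind the grasp point.
Start: joints at [1.273, 0.321, -0.07, 1.45, 0.023, 1.371, -0.057], TCP at [0.199, -0.619, 0.223] pointing down, gripper open.
Joint ranges: [-2.86, 2.86], [-0.3, 2.09], [-1.38, 1.24], [0.06, 2.45], [-1.56, 4.7], [0.09, 2.05], [-2.69, 2.69]. Speed limits (rad/s): [2.57, 2.57, 3.14, 3.14, 3.14, 3.14, 3.14].

### API

Orientations are given as a rotation vector (axis times angle).
In Python, from station import * gives the robot as it stands.
- The arm moves only by the tool drive_tool, never from a script. Its argument "motion" is a list of rows, each a list of 3 entries, a list of its own where there are three numbers: the closure in counts, from 0 (fully open) to 255 (shut), then the shift along the tool's x, y, z in units of 25 mm (1.0 is 25 mm), then the turn about the tool's z in units of 5 degrees (1.0 is 5 degrees). A call has 1 to 12 rows; each row is the pose to reach, as a shift and turn from the pose commanded when the call began, along the tool's axes at that moment; what a row does not reach only later rows make up. A row lasts 1/10 s, in which the tool goes at most 50 mm and 8.59 degrees, less where a joint would pass 70% of its speed; a pose out of reach is approached as far as the arm can. A call with a gripper value outside its range is refused whole. The fingers move at their own pace and stop on an object; "force" is the grip in N (left out, the last holds). Time passes only in rows, so rows that repeat a pose let the fingers close. It gives the time, the measured TCP pose, the force, the opening and the grip force at its end, in the units of the state.
- read_state(): the state, without advancing time (a new reading comes with each control period).
- grab_frame(name): name is "scene" or "top"; returns a dict with "frame" (420x560x3 uint8, blue, green, red), "fovy" (degrees; the focal length in pixels is half the picture's height over the tangent of half this angle, whatever the lens; pixels are square), "cx", "cy" (the principal point, pixels), "origin" and "orientation" of the camera in the world. Camera axes: x right, y down, z forward; pixel columns grow to the right and rows downward; lengths in m; the calibration is good to about 2 mm. A picture is of the moment at which its call begins. There is no depth.
- hand_in(): hands the job in; it is judged then, once.
Trained networks look in the newest picture that a camera, given by its name, has taken for a name from the list of things; names that differ only in an ending like _2 or _b are one class to them, and where a whole thing is asked for, a point or a joint stands for the part that bears it (a point fixed in the world has none). Each returns a list of dicts, best first, with "p" (0 to 1); they miss things now and then, are a little off and sometimes report something else, mostly with a low value. They report only what shows in the picture. A call takes as long as a camera call.
- boxes_of(camera, name): "bbox" ([left, top, right, bottom] in pixels, round what is visible of it).
- masks_of(camera, name): "region" (420x560 bool, what is visible of it) and "bbox" ([left, top, right, bottom] in pixels, round what is visible of it).
The state is a dict: "t": time; "joint_pos": joint angles; "joint_vel": joint speeds; "effort": joint torques, N m; "position": TCP position; "ee_rot": TCP orientation; "ft_force": force on the tool from outside, world axes, zero at the start; "torque": the same for the moment, N m; "gripper_width": finger opening in m; "finger_force": force on a finger pad.
Only numpy, scipy, OpenCV 4.12 (cv2) and the standard library are available. Lean on these libraries where they do the work, as an engineer would, in place of code of your own. Each camera call takes 0.05 s, during which the arm holds its last target. There are 200 camera calls.

### The job

Push the carriage of the small blue hand press by its black knob all the way against the stop, so that the spinner stands under the ram; leave the lever up meanwhile. Then pull the lever down by its ball exactly four clicks, no more, which presses the blue cap home, and finish while still holding the lever there, so that I can check the cap under pressure: the lever springs back up if let go. Leave the red tray, the finished blue spinner and the loose green spinner body where they are.

Things in the scene. Friction and masses are not known exactly. Their poses are not given: they have to be found in the camera images.
- press: Blue hand press screwed to the table, origin at table height, turned up to 0.12 rad about z. Own frame: +x away from the robot, +y left along the bed, z up. Bed x -50..68, y -125..170 mm, 14 mm thick. Column and head x -24..66, y -78..-22 mm, head from 115 to 187 mm height; ram axis at x 4, y -50 mm, its top at 222 mm. The lever stands at the right of the head (-y).
- carriage (a joint): Slide of the aluminium carriage (plate 66 x 184 mm, top 31 mm above the table) that carries a steel nest, a pink spinner body and the blue cap. 0 = loading position at the left; grows as it is pushed along the press's -y; 0.100 m = against the stop, cap under the ram. Starts between 0 and 0.045. Friction about 2 N; stays where it is left.
- carriage_knob (a point): Centre of the upright round black knob on a lug at the left end of the carriage, towards the robot: 22 mm diameter, 31 mm tall (this point is half way up), 56.5 mm above the table; the carriage plate lies 25 mm below this point. Axes as the press's.
- lever (a joint): Angle of the lever about its pivot, rad. 0 = up at rest: the arm points to the robot (press -x) and rises 0.80 rad above level. Grows as the ball goes down in the press's xz plane; 0.80 = level; end of stroke 1.3. A return spring always lifts it, 6 to 7 N at the ball. The ram goes down 14 mm per rad; its sprung pad adds 1 to 2 N at the ball once it meets the cap.
- lever_ball: Black plastic ball, 30 mm diameter, on the end of the lever arm (10 mm steel rod, in line with the ball); origin at the ball's centre, 120 mm from the pivot. Its own -x points outward along the arm, its y along the pivot axis. It is clear of other things for 50 mm to either side.
- lever_pivot (a point): Point on the lever's pivot axis in the plane of arm and ball: 150 mm above the table, at x 20, y -99 mm in the press's frame. The axis is the press's y; axes of this point turn with the lever.
- plunger_nose (a point): Centre of the round 6 mm nose of the sprung plunger on the arm, 53 to 56 mm from the pivot. It runs over seven round ridges on the rim of the steel disc beside the arm. One click = over one ridge into the next notch: the lift on the ball jumps up by about 5 N as the nose meets a ridge and sags again, as much, on the way over it into the notch; 13 N at most. Clicks do not lock the lever.
- notch4 (a point): Where the nose's centre lies when in the fourth notch of the disc. Disc frame: z across this notch, upward; the nose comes from +z. Notches are 8.5 mm apart here (0.16 rad, 19 mm at the ball), ridges half way between. The disc is set anew each time by up to 0.07 rad: first notch at lever 0.25 to 0.39, fourth at 0.73 to 0.87.
- cap_fit (a joint): How far the blue cap (22 mm diameter, 8 mm thick) is pressed into the pink spinner body on the carriage: 0 = standing 4 mm proud on its stem, 0.004 m = home, flush on the body. Tight fit: it stays where it is pressed to.
- tray: Small open red parts tray, 70 x 100 x 34 mm, loose, two caps in it, on the table to the right of the press. Origin under its middle.
- spinner: Finished blue six-ball spinner, 82 x 94 x 15 mm, lying loose in front of the left part of the press. Origin under its middle.
- green_body: Loose green three-ring spinner body, 45 x 49 x 6 mm, lying on the table in front of the press. Origin under its middle.

How it is judged:
On the way:
1. the carriage is against its stop while the lever is still up (value of joint carriage above 0.097 m and value of joint lever below 0.12 rad), for 0.2 s.
At the end, for the whole second after the job is handed in: The carriage is at its stop (within 4 mm), the plunger stands in the fourth notch (within 3 mm of its middle, the notches being 8.5 mm apart), the cap is pressed home to within 1 mm, and the fingers are still holding the lever by its ball with more than 1.5 N (value of joint carriage above 0.096 m and z of plunger_nose in the frame of notch4 between -0.003 and 0.003 m and value of joint cap_fit above 0.003 m and contact force between the fingers and lever_ball above 1.5 N); the arm keeps its last pose, push and grip.
It fails at once if the lever is pulled past the fourth click into the fifth notch (z of plunger_nose in the frame of notch4 below -0.006 m).
It fails at once if the lever is pulled down before the carriage is at its stop (value of joint lever above 0.2 rad and value of joint carriage below 0.095 m).
It fails at once if the red tray, the finished spinner or the green spinner body is pushed away (distance of any of tray, spinner, green_body from where it was at the start of the episode above 0.03 m).
It also fails if it takes over 72 s, if anything falls off the work surface, if the arm or the gripper's body presses on something with over 40 N, if the wrist force passes 120 N, or if a joint passes its speed limit or range.

## Working session

There is one attempt and no reset: what is moved stays moved. The work goes in short steps, Python scripts to look and compute and a tool call to move; the robot and the scene stay as the last step left them, time stands still between calls to the robot, and variables do not carry over. Pictures are saved under pics/ and viewed, at most 10 in all, crops included, and the job is handed in when it is done.

Besides the shell and the picture viewer there is one more tool, called after ">>>" as name([rows], argument=value, ...), one row to a line, values as JSON. drive_tool: Moves the arm, as the interface text tells. Its arguments: {"type":"object","properties":{"motion":{"type":"array"},"force":{"type":"number"}},"required":["motion"]}

```bash
mkdir -p pics; ls; cat > h.py <<'E'
from station import *
import numpy as np, cv2
from scipy.spatial.transform import Rotation as R
def cam(n):
    g=grab_frame(n); g['f']=210/np.tan(np.radians(g['fovy'])/2)
    o=np.array(g['orientation'],float)
    g['R']=R.from_rotvec(o).as_matrix() if o.size==3 else (o if o.shape==(3,3) else None)
    g['o']=np.array(g['origin']); return g
def ray(g,u,v): 
    d=g['R']@np.array([(u-g['cx'])/g['f'],(v-g['cy'])/g['f'],1]); return d/np.linalg.norm(d)
def atz(g,u,v,z):
    d=ray(g,u,v); return g['o']+d*(z-g['o'][2])/d[2]
def proj(g,p):
    c=g['R'].T@(np.array(p)-g['o']); return np.array([g['cx'],g['cy']])+g['f']*c[:2]/c[2]
E
python3 - <<'E'
from h import *
s=read_state(); print(s)
for n in('scene','top'):
    g=cam(n); cv2.imwrite(f'pics/{n}0.png',g['frame']); print(n,g['fovy'],g['o'],g['orientation'])
    for k in('press','carriage_knob','carriage','lever_ball','lever','plunger_nose','tray','spinner','green_body','cap_fit'):
        try: print(k,[(round(b['p'],2),np.round(b['bbox']).tolist()) for b in boxes_of(n,k)[:2]])
        except Exception as e: print(k,e)
E
```

```text
pics
{'t': 0.0, 'joint_pos': array([ 1.27310039,  0.32182446, -0.07007159,  1.45169229,  0.02261467,
        1.37080476, -0.05687807]), 'joint_vel': array([-5.30169506e-05,  2.34518010e-04, -5.49732438e-04, -7.63613212e-04,
       -1.20034864e-03,  5.83685280e-04, -9.88187175e-04]), 'effort': array([-3.68076428e-05, -4.91286743e+01, -4.03736159e-01, -3.12525916e+01,
       -6.39309688e-02,  4.39349189e-02,  1.87468809e-04]), 'position': array([ 0.19916509, -0.61814121,  0.2214518 ]), 'ee_rot': array([-3.10160873e+00, -4.87559130e-01,  6.56036173e-04]), 'ft_force': array([ 0.5238693 ,  0.22954786, -0.48151774]), 'torque': array([-0.04202629,  0.01607579,  0.00383041]), 'finger_force': 0.0, 'gripper_width': 0.08686110542206482}
scene 50.88534134700383 [0.01341658 0.90711547 0.59077225] [-0.56080964  2.33931688 -1.59576049]
press [(0.77, [199.0, 173.0, 307.0, 300.0])]
carriage_knob [(0.72, [218.0, 246.0, 271.0, 291.0]), (0.39, [283.0, 172.0, 306.0, 196.0])]
carriage [(0.58, [216.0, 247.0, 275.0, 293.0])]
lever_ball [(0.66, [295.0, 173.0, 303.0, 184.0])]
lever [(0.7, [278.0, 172.0, 305.0
[... 280 characters left out ...]
.0])]
top 56.45678975181188 [ 0.36259034 -0.04683322  1.05098829] [-2.1740899   2.12814181 -0.08716277]
press [(0.78, [207.0, 147.0, 324.0, 206.0]), (0.35, [218.0, 229.0, 235.0, 244.0])]
carriage_knob [(0.58, [211.0, 170.0, 279.0, 201.0])]
carriage [(0.73, [213.0, 170.0, 281.0, 204.0]), (0.46, [262.0, 180.0, 269.0, 188.0])]
lever_ball [(0.67, [303.0, 153.0, 310.0, 185.0]), (0.62, [311.0, 193.0, 324.0, 209.0])]
lever [(0.88, [303.0, 163.0, 321.0, 211.0])]
plunger_nose []
tray [(0.77, [355.0, 217.0, 398.0, 248.0])]
spinner [(0.91, [164.0, 222.0, 193.0, 253.0])]
green_body [(0.34, [163.0, 220.0, 196.0, 255.0]), (0.16, [211.0, 172.0, 283.0, 202.0])]
cap_fit [(0.47, [260.0, 180.0, 270.0, 184.0])]
```

```bash
python3 - <<'E'
import cv2
a=cv2.imread('pics/top0.png')[120:280,150:410]; cv2.imwrite('pics/tc.png',cv2.resize(a,None,fx=3,fy=3,interpolation=cv2.INTER_CUBIC))
a=cv2.imread('pics/scene0.png')[150:360,180:370]; cv2.imwrite('pics/sc.png',cv2.resize(a,None,fx=2.85,fy=2.85,interpolation=cv2.INTER_CUBIC))
E
```

```text
(no output)
```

View pics/tc.png

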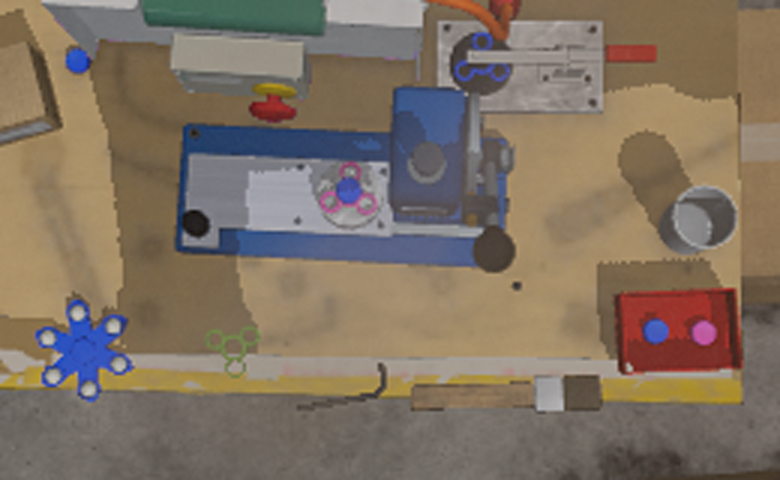

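View pics/sc.png

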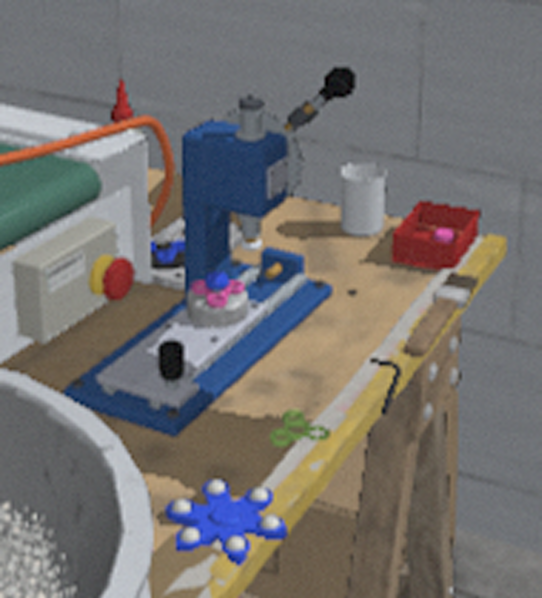

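The crops show the press with its bed corners at top-crop (182,125) and (178,251). The knob is at top (195,223) and scene (171,359), and the ball is at top (493,249) and scene (340,82). The loose parts stand clear of the press.

```bash
cat > fit.py <<'E'
from h import *
from scipy.optimize import least_squares
t=cam('top'); s=cam('scene')
T=lambda x,y:((x+.5)/3-.5+150,(y+.5)/3-.5+120)
S=lambda x,y:((x+.5)/2.85-.5+180,(y+.5)/2.85-.5+150)
ball=[20-120*np.cos(.8),-99,150+120*np.sin(.8)]
obs=[(t,T(493,249),ball),(s,S(340,82),ball),(t,T(428,163),[4,-50,222]),(s,S(251,100),[4,-50,222]),
(t,T(182,125),[68,170,14]),(t,T(178,251),[-50,170,14]),(t,T(505,268),[-50,-125,14]),(t,T(195,223),'k'),(s,S(171,359),'k'),(s,S(178,432),[-50,170,14])]
def W(q,p): 
    c,n=np.cos(q[2]),np.sin(q[2]); p=np.array(p)/1e3
    return np.array([q[0]+c*p[0]-n*p[1],q[1]+n*p[0]+c*p[1],p[2]])
def res(q):
    return np.concatenate([proj(g,W(q,p if p!='k' else [q[3]*1e3,q[4]*1e3,56.5]))-uv for g,uv,p in obs])
r=least_squares(res,[.55,0,0,-.03,.15],loss='soft_l1'); q=r.x
print(np.round(q,4)); print(np.round(res(q).reshape(-1,2),1).tolist())
for n,p in(('ball',ball),('knob',[q[3]*1e3,q[4]*1e3,56.5]),('pivot',[20,-99,150])): print(n,np.round(W(q,p),4))
g=t
for n,uv,z in(('green',T(234,347),.0),('spin',T(84,350),.0),('tray',T(680,330),.0)): print(n,atz(g,*uv,z))
E
python3 fit.py
```

```text
[ 0.5277 -0.0153 -0.0228 -0.0276  0.144 ]
[[0.7, 1.0], [0.1, 0.2], [0.1, -1.6], [-0.1, 0.2], [-0.0, -0.1], [-1.5, 1.0], [-0.2, 0.0], [0.3, 0.2], [-0.3, 0.3], [-0.2, -2.1]]
ball [ 0.4618 -0.1128  0.2361]
knob [0.5033 0.1293 0.0565]
pivot [ 0.5454 -0.1147  0.15  ]
green [0.40026129 0.10067888 0.        ]
spin [0.39461352 0.2360209  0.        ]
tray [ 0.42401895 -0.29662912  0.        ]
```

```bash
cat >> h.py <<'E'
def shift(*ps,frm=None):
    s=read_state(); M=R.from_rotvec(s['ee_rot']).as_matrix(); p0=s['position'] if frm is None else np.array(frm)
    print('pos',np.round(s['position'],4),'toolx yaw deg',round(np.degrees(np.arctan2(M[1,0],M[0,0])),2),'w',s['gripper_width'],'ft',np.round(s['ft_force'],1))
    for p in ps: print('to',p,'shift',np.round(M.T@(np.array(p)-p0)/.025,2).tolist())
E
python3 - <<'E'
from h import *
import station
print([n for n in dir(station) if not n.startswith('__')])
print(getattr(station,'grip_depth',None), R.from_rotvec(read_state()['ee_rot']).as_matrix().round(3).tolist())
shift((.2,-.618,.33),(.45,-.35,.33),(.503,.129,.33))
E
```

```text
['IKError', 'boxes_of', 'grab_frame', 'grip_depth', 'hand_in', 'masks_of', 'read_state']
0.0187 [[0.952, 0.307, -0.0], [0.307, -0.952, -0.0], [-0.0, 0.0, -1.0]]
pos [ 0.1994 -0.6187  0.2226] toolx yaw deg 17.86 w 0.08709326941391714 ft [-0.1  0.4  0.5]
to (0.2, -0.618, 0.33) shift [0.03, -0.02, -4.3]
to (0.45, -0.35, 0.33) shift [12.84, -7.15, -4.3]
to (0.503, 0.129, 0.33) shift [20.73, -24.74, -4.3]
```

>>> drive_tool([
  [0,[1,-0.5,-4.3],-1.5],
  [0,[2.6,-1.4,-4.3],-3],
  [0,[4.4,-2.4,-4.3],-4.5],
  [0,[6.2,-3.4,-4.3],-6],
  [60,[8,-4.4,-4.3],-7.5],
  [110,[9.6,-5.4,-4.3],-9],
  [110,[11.2,-6.3,-4.3],-10.5],
  [110,[12.84,-7.15,-4.3],-12],
  [110,[13.6,-8.8,-4.3],-13.5],
  [110,[14.4,-10.6,-4.3],-14.2],
  [110,[15.2,-12.4,-4.3],-14.2],
  [110,[16,-14.2,-4.3],-14.2],
])

```text
t: 2.4
position: [0.47, -0.1674, 0.3301]
ee_rot: [2.243, 2.199, -0.0]
ft_force: [1.0, -0.3, 0.7]
gripper_width: 0.0498
finger_force: 0.0
```

```bash
python3 -c "
from h import *
shift((.503,.129,.33),(.503,.129,.10),(.503,.129,.042))"
```

```text
pos [ 0.47   -0.1674  0.3301] toolx yaw deg 88.88 w 0.049843729049947 ft [ 1.  -0.3  0.7]
to (0.503, 0.129, 0.33) shift [11.88, 1.09, 0.0]
to (0.503, 0.129, 0.1) shift [11.88, 1.08, 9.2]
to (0.503, 0.129, 0.042) shift [11.88, 1.08, 11.52]
```

>>> drive_tool([
  [110,[2,0.2,0],0],
  [110,[4,0.4,0],0],
  [110,[6,0.6,0],0],
  [110,[8,0.8,0],0],
  [110,[10,1,0],0],
  [110,[11.88,1.08,0],0],
  [110,[11.88,1.08,2],0],
  [110,[11.88,1.08,4],0],
  [110,[11.88,1.08,6],0],
  [110,[11.88,1.08,8],0],
  [110,[11.88,1.08,9.2],0],
  [110,[11.88,1.08,9.2],0],
])

```text
t: 3.6
position: [0.4992, 0.1259, 0.096]
ee_rot: [-2.239, -2.196, 0.01]
ft_force: [-0.6, -0.0, 0.1]
gripper_width: 0.0496
finger_force: 0.0
```

```bash
python3 -c "
from h import *
shift((.503,.129,.042))
a=cam('scene')['frame'][200:320,180:320];b=cam('top')['frame'][120:240,180:320]
cv2.imwrite('pics/k1.png',cv2.resize(np.hstack([a,b]),None,fx=2.8,fy=2.8,interpolation=2))"
```

```text
pos [0.4992 0.1259 0.096 ] toolx yaw deg 88.89 w 0.0495548980952695 ft [-0.6 -0.   0.1]
to (0.503, 0.129, 0.042) shift [0.13, 0.17, 2.16]
```

View pics/k1.png

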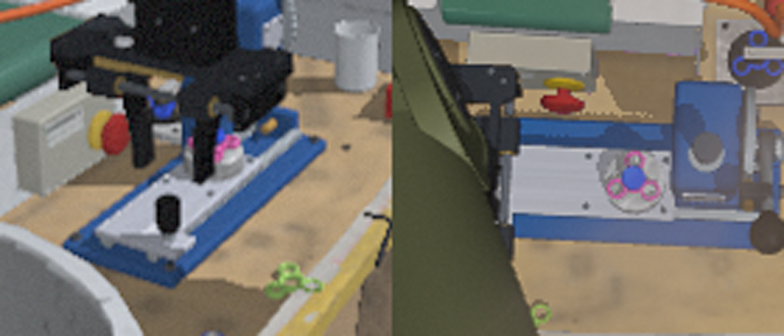

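>>> drive_tool([
  [110,[0,0,0],0],
  [110,[0,0,0],0],
  [110,[0,0,0],0],
])

```text
t: 4.0
position: [0.5039, 0.127, 0.1016]
ee_rot: [2.242, 2.197, 0.003]
ft_force: [-0.3, 0.0, 0.0]
gripper_width: 0.0493
finger_force: 0.0
```

```bash
python3 -c "
from h import *
shift((.503,.129,.042))
g=cam('scene')
for p in [(.503,.129,.041),(.503,.129,.072),(.503-.025,.129,.1),(.503+.025,.129,.1)]: print(proj(g,p))"
```

```text
pos [0.5039 0.127  0.1016] toolx yaw deg 88.85 w 0.04930793137907441 ft [-0.3  0.   0. ]
to (0.503, 0.129, 0.042) shift [0.08, -0.05, 2.38]
[239.71384454 281.6077591 ]
[239.38627201 270.18464926]
[248.34559105 262.01933082]
[230.00759031 257.32925461]
```

>>> drive_tool([
  [110,[0,0,0.6],0],
  [110,[0,0,1.2],0],
  [110,[0,0,1.8],0],
  [110,[0,0,2.3],0],
  [110,[0,0,2.3],0],
  [200,[0,0,2.3],0],
  [255,[0,0,2.3],0],
  [255,[0,0,2.3],0],
  [255,[0,0,2.3],0],
  [255,[0,0,2.3],0],
], force=15)

```text
t: 5.05
position: [0.503, 0.1269, 0.043]
ee_rot: [2.243, 2.199, 0.0]
ft_force: [-0.5, 0.4, 1.9]
gripper_width: 0.0212
finger_force: 15.0
```

>>> drive_tool([
  [255,[-0.3,0,0],0],
  [255,[-0.6,0,0],0],
  [255,[-0.9,0,0],0],
  [255,[-1.2,0,0],0],
  [255,[-1.5,0,0],0],
  [255,[-1.8,0,0],0],
  [255,[-2.0,0,0],0],
  [255,[-2.0,0,0],0],
])

```text
t: 5.85
position: [0.5015, 0.0748, 0.0429]
ee_rot: [2.245, 2.197, -0.004]
ft_force: [-3.1, -0.1, 6.1]
gripper_width: 0.0213
finger_force: 15.0
```

```bash
python3 -c "
from h import *
shift()
t=cam('top');b=boxes_of('top','cap_fit')[:2];print(b)
a=t['frame'][120:240,180:320]
p=atz(t,(349+.5)/3-.5+150,(190+.5)/3-.5+120,.052);d=p[:2]-[.5277,-.0153];print('c0',.05-(-np.sin(-.0228)*d[0]+np.cos(.0228)*d[1]))"
```

```text
pos [0.5015 0.0748 0.0429] toolx yaw deg 88.76 w 0.02130729767569548 ft [-3.1 -0.1  6.1]
[]
c0 0.03595209307861453
```

>>> drive_tool([
  [255,[-0.2,0,0],0],
  [255,[-0.4,0,0],0],
  [255,[-0.5,0,0],0],
  [255,[-0.5,0,0],0],
])

```text
t: 6.35
position: [0.5011, 0.0634, 0.0429]
ee_rot: [-2.244, -2.198, 0.002]
ft_force: [-3.1, 1.0, 5.9]
gripper_width: 0.0216
finger_force: 15.0
```

>>> drive_tool([
  [255,[-0.1,0,0],0],
  [255,[-0.2,0,0],0],
  [255,[-0.2,0,0],0],
])

```text
t: 6.65
position: [0.5012, 0.0633, 0.0429]
ee_rot: [-2.239, -2.198, -0.007]
ft_force: [-2.6, 11.4, 3.2]
gripper_width: 0.0213
finger_force: 15.0
```

>>> drive_tool([
  [255,[-0.1,0,0],0],
  [255,[-0.2,0,0],0],
  [255,[-0.2,0,0],0],
  [255,[-0.2,0,0],0],
])

```text
t: 7.05
position: [0.5012, 0.0627, 0.0429]
ee_rot: [-2.234, -2.199, -0.014]
ft_force: [-0.5, 18.2, 1.2]
gripper_width: 0.0213
finger_force: 15.0
```

>>> drive_tool([
  [200,[0.2,0,0],0],
  [130,[0.2,0,0],0],
  [110,[0.2,0,0],0],
  [110,[0.2,0,0],0],
  [110,[0.2,0,-1],0],
  [110,[0.2,0,-3],0],
  [110,[0.2,0,-5],0],
  [110,[0.2,0,-7],0],
  [110,[0.2,0,-9],0],
  [90,[0.2,0,-11],0],
  [70,[0.2,0,-11.5],0],
  [70,[0.2,0,-11.5],0],
])

```text
t: 8.25
position: [0.5026, 0.0587, 0.332]
ee_rot: [2.242, 2.195, 0.004]
ft_force: [0.7, 0.6, -0.5]
gripper_width: 0.0611
finger_force: 0.0
```

```bash
python3 -c "
from h import *
shift((.4618,-.1128,.33),(.4618,-.1128,.2361-.0187))
a=cam('scene')['frame'][150:290,180:340];b=cam('top')['frame'][120:260,180:340]
cv2.imwrite('pics/k2.png',cv2.resize(np.hstack([a,b]),None,fx=2.5,fy=2.5,interpolation=2))
for n in('top','scene'):
  print([(round(x['p'],2),np.round(x['bbox'],1).tolist()) for x in boxes_of(n,'lever_ball')])"
```

```text
pos [0.5026 0.0587 0.332 ] toolx yaw deg 88.78 w 0.06108547978785008 ft [ 0.7  0.6 -0.5]
to (0.4618, -0.1128, 0.33) shift [-6.89, -1.49, 0.08]
to (0.4618, -0.1128, 0.2174) shift [-6.89, -1.51, 4.58]
[(0.7, [307.8, 193.8, 324.1, 210.6])]
[(0.66, [292.8, 172.6, 305.7, 183.3])]
```

View pics/k2.png

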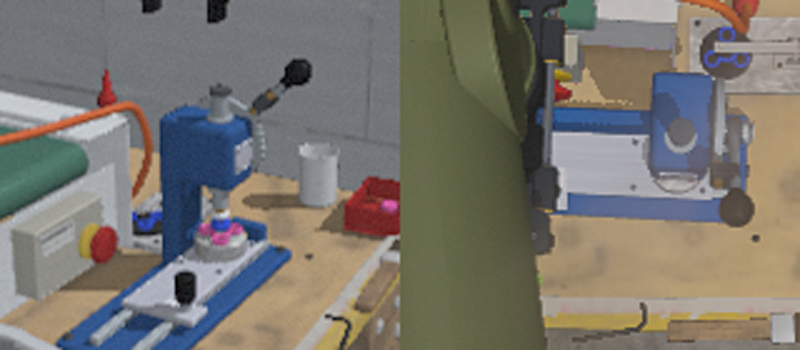

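>>> drive_tool([
  [70,[-0.6,-0.1,0],1.6],
  [70,[-1.2,-0.2,0],3.2],
  [70,[-1.8,-0.3,0],4.8],
  [70,[-2.4,-0.5,0],6.4],
  [70,[-3,-0.6,0],8],
  [70,[-3.6,-0.8,0],9.6],
  [70,[-4.3,-0.9,0],11.2],
  [70,[-5,-1.1,0],12.8],
  [70,[-5.6,-1.2,0],14.4],
  [70,[-6.2,-1.4,0],16],
  [70,[-6.8,-1.45,0],17.6],
  [70,[-6.86,-1.45,0],18],
])

```text
t: 9.65
position: [0.4604, -0.1138, 0.3278]
ee_rot: [-3.141, 0.043, 0.006]
ft_force: [-1.2, -0.3, -1.3]
gripper_width: 0.0634
finger_force: 0.0
```

>>> drive_tool([
  [70,[0,0,0],0],
  [70,[0,0,0],0],
  [70,[0,0,0],0],
])

```text
t: 9.95
position: [0.4617, -0.1107, 0.3294]
ee_rot: [-3.141, 0.028, 0.002]
ft_force: [0.4, -0.1, 0.3]
gripper_width: 0.0633
finger_force: 0.0
```

```bash
python3 -c "
from h import *
shift((.463,-.112,.33),(.463,-.112,.2361-.0187)); print(read_state()['joint_pos'])"
```

```text
pos [ 0.4617 -0.1107  0.3294] toolx yaw deg -1.04 w 0.06328459949150858 ft [ 0.4 -0.1  0.3]
to (0.463, -0.112, 0.33) shift [0.05, 0.05, -0.02]
to (0.463, -0.112, 0.2174) shift [0.06, 0.05, 4.48]
[ 0.90391216 -0.07626276 -0.67361731  1.66624905 -0.04776796  1.53613313
 -1.35547556]
```

>>> drive_tool([
  [70,[0.05,0.03,1.5],0],
  [70,[0.05,0.03,3],0],
  [70,[0.05,0.03,4],0],
  [70,[0.05,0.03,4.48],0],
  [70,[0.05,0.03,4.48],0],
  [70,[0.05,0.03,4.48],0],
])

```text
t: 10.55
position: [0.4638, -0.112, 0.2191]
ee_rot: [3.141, -0.03, 0.002]
ft_force: [-0.4, 0.5, 0.3]
gripper_width: 0.063
finger_force: 0.0
```

>>> drive_tool([
  [130,[0,0,0],0],
  [170,[0,0,0],0],
  [255,[0,0,0],0],
  [255,[0,0,0],0],
  [255,[0,0,0],0],
  [255,[0,0,0],0],
], force=40)

```text
t: 11.15
position: [0.4632, -0.1107, 0.2182]
ee_rot: [-3.14, 0.03, 0.0]
ft_force: [-0.4, 3.8, 2.2]
gripper_width: 0.0279
finger_force: 40.0
```

```bash
python3 -c "
from h import *
shift()
a=cam('scene')['frame'][140:240,220:340];b=cam('top')['frame'][150:250,250:370]
cv2.imwrite('pics/k3.png',cv2.resize(np.hstack([a,b]),None,fx=3.3,fy=3.3,interpolation=2))"
```

```text
pos [ 0.4632 -0.1107  0.2182] toolx yaw deg -1.09 w 0.027919315487671563 ft [-0.4  3.8  2.2]
```

View pics/k3.png

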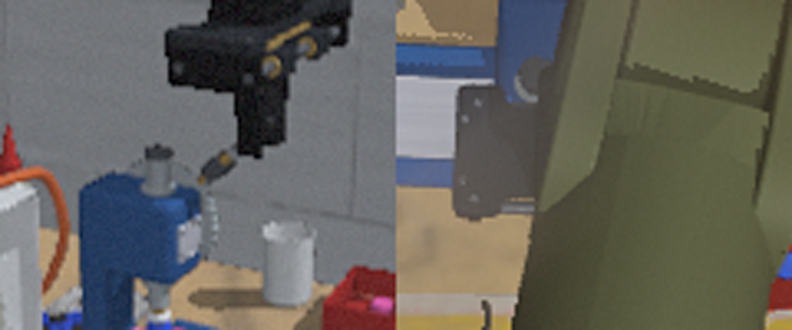

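>>> drive_tool([
  [255,[-0.17,0,0.17],0],
  [255,[-0.33,0,0.35],0],
  [255,[-0.33,0,0.35],0],
  [255,[-0.33,0,0.35],0],
])

```text
t: 11.65
position: [0.4566, -0.1106, 0.2111]
ee_rot: [-3.141, 0.029, -0.006]
ft_force: [0.6, 4.7, 8.0]
gripper_width: 0.0281
finger_force: 40.0
```

>>> drive_tool([
  [255,[-0.15,0,0.19],0],
  [255,[-0.15,0,0.19],0],
  [255,[-0.15,0,0.19],0],
])

```text
t: 11.95
position: [0.4535, -0.1106, 0.2072]
ee_rot: [3.141, -0.029, 0.009]
ft_force: [0.4, 7.1, 12.0]
gripper_width: 0.0284
finger_force: 40.1
```

>>> drive_tool([
  [255,[-0.14,0,0.2],0],
  [255,[-0.14,0,0.2],0],
  [255,[-0.14,0,0.2],0],
])

```text
t: 12.25
position: [0.4495, -0.1104, 0.2017]
ee_rot: [-3.141, 0.029, -0.007]
ft_force: [-1.3, 5.5, 9.3]
gripper_width: 0.0281
finger_force: 40.1
```

>>> drive_tool([
  [255,[-0.13,0,0.2],0],
  [255,[-0.13,0,0.2],0],
  [255,[-0.13,0,0.2],0],
])

```text
t: 12.55
position: [0.4453, -0.1103, 0.1953]
ee_rot: [-3.14, 0.029, -0.003]
ft_force: [-0.5, 5.8, 3.7]
gripper_width: 0.0278
finger_force: 40.1
```

>>> drive_tool([
  [255,[-0.12,0,0.21],0],
  [255,[-0.12,0,0.21],0],
  [255,[-0.12,0,0.21],0],
])

```text
t: 12.85
position: [0.4428, -0.1102, 0.1908]
ee_rot: [-3.141, 0.029, -0.005]
ft_force: [-1.2, 7.0, 8.1]
gripper_width: 0.0277
finger_force: 40.1
```

>>> drive_tool([
  [255,[-0.11,0,0.21],0],
  [255,[-0.11,0,0.21],0],
  [255,[-0.11,0,0.21],0],
])

```text
t: 13.15
position: [0.4404, -0.1102, 0.186]
ee_rot: [-3.141, 0.029, -0.006]
ft_force: [-0.9, 5.9, 9.4]
gripper_width: 0.0276
finger_force: 40.1
```

>>> drive_tool([
  [255,[-0.1,0,0.22],0],
  [255,[-0.1,0,0.22],0],
  [255,[-0.1,0,0.22],0],
])

```text
t: 13.45
position: [0.4376, -0.1101, 0.1798]
ee_rot: [-3.14, 0.029, -0.005]
ft_force: [-0.4, 6.1, 7.3]
gripper_width: 0.0281
finger_force: 40.1
```

>>> drive_tool([
  [255,[-0.09,0,0.22],0],
  [255,[-0.09,0,0.22],0],
  [255,[-0.09,0,0.22],0],
])

```text
t: 13.75
position: [0.4351, -0.11, 0.1736]
ee_rot: [-3.14, 0.029, -0.004]
ft_force: [1.4, 6.0, 3.3]
gripper_width: 0.0276
finger_force: 40.1
```

>>> drive_tool([
  [255,[-0.08,0,0.23],0],
  [255,[-0.08,0,0.23],0],
  [255,[-0.08,0,0.23],0],
])

```text
t: 14.05
position: [0.4337, -0.11, 0.1693]
ee_rot: [-3.141, 0.029, -0.006]
ft_force: [-1.1, 6.4, 11.0]
gripper_width: 0.0276
finger_force: 40.0
```

>>> drive_tool([
  [255,[-0.07,0,0.23],0],
  [255,[-0.07,0,0.23],0],
  [255,[-0.07,0,0.23],0],
])

```text
t: 14.35
position: [0.4319, -0.1099, 0.1629]
ee_rot: [-3.14, 0.029, -0.005]
ft_force: [0.7, 5.9, 6.2]
gripper_width: 0.0272
finger_force: 40.0
```

>>> drive_tool([
  [255,[-0.03,0,0.12],0],
  [255,[-0.03,0,0.12],0],
  [255,[-0.03,0,0.12],0],
])

```text
t: 14.65
position: [0.4311, -0.1099, 0.1598]
ee_rot: [-3.14, 0.029, -0.005]
ft_force: [1.5, 6.0, 6.8]
gripper_width: 0.0273
finger_force: 39.9
```

>>> drive_tool([
  [255,[-0.02,0,0.12],0],
  [255,[-0.02,0,0.12],0],
  [255,[-0.02,0,0.12],0],
])

```text
t: 14.95
position: [0.4302, -0.1099, 0.1562]
ee_rot: [-3.14, 0.029, -0.004]
ft_force: [2.1, 6.6, 2.1]
gripper_width: 0.0272
finger_force: 39.9
```

>>> drive_tool([
  [255,[-0.02,0,0.12],0],
  [255,[-0.02,0,0.12],0],
  [255,[-0.02,0,0.12],0],
])

```text
t: 15.25
position: [0.4296, -0.1098, 0.1532]
ee_rot: [-3.14, 0.029, -0.004]
ft_force: [1.0, 6.3, 3.9]
gripper_width: 0.027
finger_force: 39.8
```

>>> drive_tool([
  [255,[-0.02,0,0.12],0],
  [255,[-0.02,0,0.12],0],
  [255,[-0.02,0,0.12],0],
])

```text
t: 15.55
position: [0.4293, -0.1098, 0.151]
ee_rot: [-3.14, 0.029, -0.004]
ft_force: [-1.0, 6.5, 8.6]
gripper_width: 0.0276
finger_force: 39.6
```

>>> drive_tool([
  [255,[-0.02,0,0.12],0],
  [255,[-0.02,0,0.24],0],
  [255,[-0.02,0,0.24],0],
  [255,[-0.02,0,0.24],0],
])

```text
t: 15.95
position: [0.4282, -0.1098, 0.1445]
ee_rot: [-3.14, 0.029, -0.002]
ft_force: [-0.8, 6.8, 6.7]
gripper_width: 0.028
finger_force: 39.7
```

>>> drive_tool([
  [255,[-0.02,0,0.12],0],
  [255,[-0.02,0,0.12],0],
  [255,[-0.02,0,0.12],0],
])

```text
t: 16.25
position: [0.4277, -0.1098, 0.1414]
ee_rot: [-3.14, 0.029, -0.002]
ft_force: [-0.5, 6.7, 5.7]
gripper_width: 0.0279
finger_force: 39.7
```

>>> drive_tool([
  [255,[-0.01,0,0.12],0],
  [255,[-0.01,0,0.12],0],
  [255,[-0.01,0,0.12],0],
])

```text
t: 16.55
position: [0.4273, -0.1098, 0.138]
ee_rot: [-3.14, 0.029, -0.002]
ft_force: [-0.5, 7.2, 3.4]
gripper_width: 0.028
finger_force: 39.8
```

>>> drive_tool([
  [255,[-0.01,0,0.12],0],
  [255,[-0.01,0,0.12],0],
  [255,[-0.01,0,0.12],0],
])

```text
t: 16.85
position: [0.4271, -0.1097, 0.1349]
ee_rot: [-3.14, 0.029, -0.002]
ft_force: [-0.5, 6.4, 3.3]
gripper_width: 0.0275
finger_force: 39.8
```

>>> drive_tool([
  [255,[0,0,0.06],0],
  [255,[0,0,0.06],0],
  [255,[0,0,0.06],0],
])

```text
t: 17.15
position: [0.4271, -0.1098, 0.1336]
ee_rot: [-3.14, 0.029, -0.002]
ft_force: [-0.8, 6.5, 4.1]
gripper_width: 0.0278
finger_force: 39.6
```

>>> drive_tool([
  [255,[0,0,0.05],0],
  [255,[0,0,0.05],0],
  [255,[0,0,0.05],0],
])

```text
t: 17.45
position: [0.4271, -0.1098, 0.1327]
ee_rot: [-3.14, 0.029, -0.001]
ft_force: [-1.9, 7.2, 7.6]
gripper_width: 0.0277
finger_force: 39.5
```

```bash
python3 -c "
from h import *
shift()
a=cam('scene')['frame'][150:270,220:340]
cv2.imwrite('pics/k4.png',cv2.resize(a,None,fx=5,fy=5,interpolation=2))"
```

```text
pos [ 0.4271 -0.1098  0.1327] toolx yaw deg -1.07 w 0.027680719787940417 ft [-1.9  7.2  7.6]
```

View pics/k4.png

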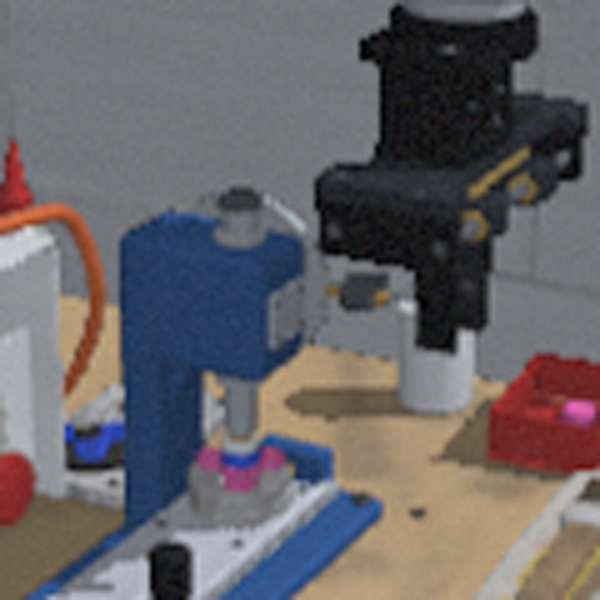

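The picture shows the lever level in the fingers at about (430,300). The ram is down on the cap at (240,455), and the cap is flush. I'll let it settle and check once more.

>>> drive_tool([
  [255,[0,0,0],0],
  [255,[0,0,0],0],
  [255,[0,0,0],0],
  [255,[0,0,0],0],
  [255,[0,0,0],0],
])

```text
t: 18.0
position: [0.4271, -0.1098, 0.1327]
ee_rot: [-3.14, 0.029, -0.001]
ft_force: [-2.9, 5.9, 6.9]
gripper_width: 0.0278
finger_force: 39.5
```

```bash
python3 -c "
from station import *
print(hand_in())"
```

```text
the job is handed in; nothing more can be done
None
```

I handed the job in with the carriage pushed against its stop and the gripper still holding the lever by its ball, in the fourth notch by the force jumps felt at each click; the cap looks flush in the last picture, but the verdict was not shown to me.

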